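# Bolt the pedal's backplate down in the assembly fixture

### The arm

A 6-joint arm with a two-finger parallel gripper is mounted at the origin on the work surface. World frame = base frame: x ahead of the robot, y to its left, z up, the work surface at z = 0. Lengths are in mm, angles in rad, forces in N, time in s.
With the tool pointing down it reaches from about 275 to 1000 mm from the base axis. Payload 8.4 kg.
Tool frame: the origin (TCP) lies midway between the tips of the shut fingers; the grasp point (between the pads) lies grip_depth behind it (grip_depth is the distance from the TCP to the grasp point, in mm); z points along the fingers, y is the line along which they close (so a half turn about z gives the same grasp; the last joint's range is limited). The gripper opens to 85 mm and grips with 20 to 120 N. Pads are 22 mm wide; open, the fingers measure 114 mm over their backs; the gripper's body (76 mm by 85 mm) begins 54 mm behind the grasp point. The pads swing forward as they close: fully open they stand 13 mm farther back than shut.
Start: joints at [-1.334, 0.353, 1.633, -0, 1.155, -0.002], TCP at [147.834, -607.267, 231.281] pointing down, gripper open.
Joint ranges: [-2.63, 2.63], [-0.92, 2.1], [0.06, 2.66], [-1.3, 4.44], [0, 2.69], [-3.02, 3.02]. Speed limits (rad/s): [2.22, 2.22, 2.79, 3.14, 3.14, 3.14].

### API

Orientations are given as [roll, pitch, yaw] about the fixed x, y, z axes, in that order (R = Rz(yaw) Ry(pitch) Rx(roll)).
In Python, from rig import * gives the robot as it stands.
- The arm moves only by the shell command python3 -m creep 'ROWS' [FORCE]. ROWS is JSON, a list of rows, each an object of numbers: "x", "y", "z": the shift along the tool's x, y, z in mm; "rx", "ry", "rz": the turn, a rotation vector about the tool's x, y, z in rad; "hand": the finger opening in mm, from 0 to 85.4. A call has 1 to 20 rows; each row shifts and turns the commanded pose from where the row before left it, along the tool's axes as they then stand; what a row does not reach is not made up. A row lasts 1/8 s, in which the tool goes at most 62.5 mm and 10.7 degrees, less where a joint would pass 70% of its speed; a pose out of reach is approached as far as the arm can. A call with a gripper value outside its range is refused whole. The fingers move at their own pace and stop on an object; FORCE is the grip in N (left out, the last holds). Time passes only in rows, so rows that do not move let the fingers close. It gives the time, the measured TCP pose, the force, the opening and the grip force at its end, in the units of the state.
- sense(): the state, without advancing time (a new reading comes with each control period).
- grab_frame(name): name is "side" or "top"; returns the picture (480x640x3 uint8, red, green, blue); there is no depth.
- get_calibration(name): a dict with "K" (3x3 intrinsics, pixels), "R" (3x3) and "t" (3): a world point X has camera coordinates R X + t. Camera axes: x right, y down, z forward; pixel columns grow to the right and rows downward; lengths in mm; the calibration is good to about 2 mm. A picture is of the moment at which its call begins. get_calibration takes no time and is no camera call.
- sign_off(): hands the job in; it is judged then, once.
The state is a dict: "clock": time; "qpos": joint angles; "qvel": joint speeds; "joint_efforts": joint torques, N m; "eef_pos": TCP position; "tcp_rot": TCP orientation; "contact_force": force on the tool from outside, world axes, zero at the start; "wrist_torque": the same for the moment, N m; "opening": opening from 0.0 (shut) to 1.0 (fully open); "grasp_force": force on a finger pad.
Only numpy, scipy, OpenCV 4.12 (cv2) and the standard library are available. Lean on these libraries where they do the work, as an engineer would, in place of code of your own. Each camera call takes 0.05 s, during which the arm holds its last target. There are 200 camera calls.

### The job

Lock the mint-green backplate down in its assembly fixture, ready for the screws: press the sprung safety catch fully down by its long bar with one fingertip and keep it held down all the while the other fingertip pushes the bolt by its upright tab, until the bolt is fully home over the edge of the plate. Then let go and move clear, so that the catch springs back up and locks the bolt. Only press and push: do not grasp, lift or shift the backplate, the battery, the parts dish or the finished pedal.

Things in the scene. Friction and masses are not known exactly. Their poses are not given: they have to be found in the camera images.
- fixture: Fixed aluminium base plate 322 x 122 x 12 mm on the 3 mm mat, with a slide bolt at one end and a pedal enclosure at the other. Origin: underside, on the bolt's centre line, below the tab's rear face when the bolt is drawn back. x: the way the bolt is pushed (tab to enclosure), y: to the catch's bar, z up. Base x -50..272, y -50..72 mm; black riser block x -10..118, y -22..34, up to z 55.
- bolt_tab: The bolt's upright steel thumb tab at its rear end, 26 mm wide (y), 8 mm thick (x). Origin: middle of its rear face, the one to push towards +x, 86 mm above the fixture's underside; its top edge is 10 mm higher, its foot 30 mm lower. Axes as the fixture's. Behind it the space is free down to z 55 for y -20..18. It lies 55.5 mm (along y) from the middle of the catch's bar.
- bolt (a joint): Travel of the bolt, m: 0 drawn back, 0.030 fully home at its stop, its nose then 16 mm over the backplate's edge. About 2.5 N of friction; it stays where it is left. The catch's tooth stands in a notch of the bolt and locks it, with 2 mm of play, near 0 and again near 0.030; it drops into the second notch only from 0.028 on.
- catch_bar: Round steel bar of the safety catch, the part to press: diameter 10 mm, 90 mm long, parallel to the bolt (fixture x -45..45), so a fingertip can slide along it while pressing. Origin: middle of the bar, on its axis: released at fixture y 55.5, z 77.7; pressed to its stop 11.4 mm lower. Below it is only the base plate. A plate 2.5 mm thick joins it to the hinge.
- catch (a joint): Angle of the safety catch, rad: 0 released (up), 0.36 pressed down to its stop. The bar is 32 mm from the hinge: 3.2 mm down per 0.1 rad. The tooth clears the bolt from 0.14 on; let go between the notches it would ride on the bolt at about 0.13, so held down means over 0.16. A spring lifts it: 3 N at the bar to start it, 7 N at the stop.
- catch_hinge (a point): Point on the catch's hinge axis, a steel tube 8 mm thick along the fixture's x, at fixture x 0, y 24, z 72 mm. Axes as the fixture's. Its two lugs, x -9..-2 and 74..81, y 18..30, reach z 77. The two guide staples over the bolt, x 40..50 and 85..95, y -14.5..14.5, reach z 70.
- backplate: Loose mint-green enamelled steel plate, 118 x 63 x 3 mm, lying on the pedal enclosure (122 x 66 x 39 mm, fixture x 125..247, top at z 51), long side along the fixture's x. Its far edge is already under a fixed steel toe (x 237..263, up to z 62) with 1.7 mm of room. Origin: middle of its underside. It must stay as it lies.
- battery: Loose rectangular silver battery, 48 x 26 x 17 mm, lying on the mat beside the bolt, on the side away from the catch's bar. Origin: middle of its underside. Leave it alone.
- dish: Loose round stainless parts dish with screws, 96 mm across, 24 mm high, on the mat beside the enclosure, on the side away from the catch's bar. Origin: middle of its underside. Leave it alone.
- pedal: Loose finished dark pedal, 122 x 66 x 39 mm, 54 mm high over its two knobs, on the mat to the robot's left. Origin: middle of its underside. Leave it alone.
Not all that is in view belongs to the job. What is shaped like the backplate but blue or yellow is not meant.

How it is judged:
By the outcome, as a careful person would: the job done as asked, in the order asked, and still so for the second after the job is handed in, with the robot touching nothing.
It also fails if it takes over 53 s, if anything falls off the work surface, if the arm or the gripper's body presses on something with over 40 N, if the wrist force passes 120 N, or if a joint passes its speed limit or range.

## Working session

There is one attempt and no reset: what is moved stays moved. The work goes in short steps, Python scripts to look and compute and a shell command to move; the robot and the scene stay as the last step left them, time stands still between calls to the robot, and variables do not carry over. Pictures are saved under pics/ and viewed, at most 10 in all, crops included, and the job is handed in when it is done.

```bash
mkdir -p pics
python3 - <<'E'
from rig import *
import cv2,numpy as np
for n in("side","top"):
    cv2.imwrite(f"pics/{n}0.png",grab_frame(n)[:,:,::-1]); c=get_calibration(n); print(n,np.round(c["K"],1).tolist(),np.round(c["R"],4).tolist(),np.round(c["t"],1).tolist())
s=sense();print(s)
E
```

```text
side [[587.0, 0.0, 323.2], [0.0, 587.0, 245.6], [0.0, 0.0, 1.0]] [[0.8628, -0.5055, -0.0064], [-0.3453, -0.58, -0.7378], [0.3692, 0.6388, -0.675]] [-468.2, 373.7, 841.4]
top [[570.3, 0.0, 317.4], [0.0, 570.3, 243.7], [0.0, 0.0, 1.0]] [[-0.0053, -0.9998, -0.0165], [-0.9939, 0.0071, -0.1098], [0.1099, 0.0158, -0.9938]] [155.2, 606.1, 1050.0]
{'clock': 0.1, 'qpos': array([-1.33440357e+00,  3.53590120e-01,  1.63404183e+00, -5.10087660e-06,
        1.15520352e+00, -2.34595646e-03]), 'qvel': array([ 0.0014581 , -0.001496  , -0.00037391, -0.00030655,  0.00052132,
        0.00057365]), 'joint_efforts': array([ 5.40289511e-04, -6.06358624e+01, -3.42818749e+01,  5.01684872e-05,
        3.85777355e-03,  7.36089930e-06]), 'eef_pos': array([ 147.73152592, -606.85849092,  230.63741491]), 'tcp_rot': array([-3.14034983e+00,  1.74850296e-06,  2.38740774e-01]), 'contact_force': array([ 0.28551924, -0.58883803,  0.27759636]), 'wrist_torque': array([0.02348771, 0.06826815, 0.03798573]), 'grasp_force': 0.0, 'opening': 1.0032197476793971}
```

View pics/side0.png

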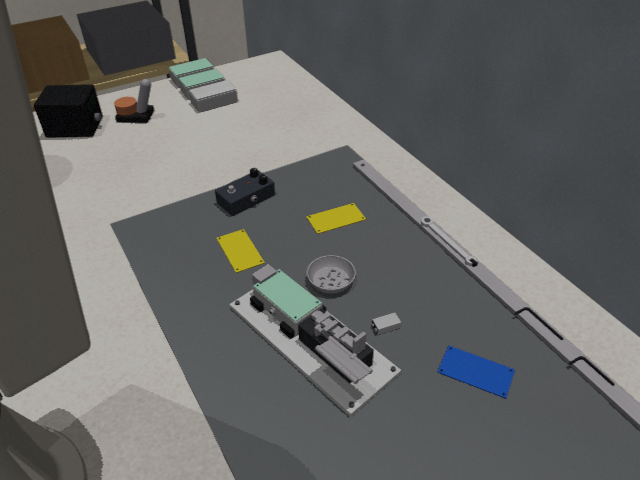

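View pics/top0.png

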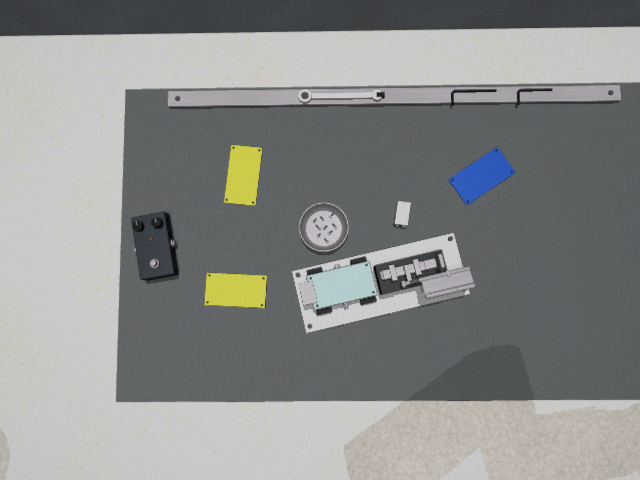

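```bash
cat > h.py <<'E'
from rig import *
import cv2,numpy as np
def ray(n,u,v,z):
    c=get_calibration(n);K,R,t=map(np.array,(c["K"],c["R"],c["t"]))
    d=R.T@np.linalg.solve(K,[u,v,1]);o=-R.T@t
    return o+d*(z-o[2])/d[2]
def proj(n,X):
    c=get_calibration(n);p=np.array(c["K"])@(np.array(c["R"])@np.array(X)+c["t"]);return p[:2]/p[2]
E
python3 - <<'E'
from h import *
for n,(x0,y0,x1,y1) in {"top":(280,220,480,340),"side":(220,255,410,415)}.items():
    im=cv2.imread(f"pics/{n}0.png"); hsv=cv2.cvtColor(im,cv2.COLOR_BGR2HSV)
    m=cv2.inRange(hsv,(70,35,90),(100,255,255)); m2=np.zeros_like(m); m2[y0:y1,x0:x1]=m[y0:y1,x0:x1]
    c=max(cv2.findContours(m2,0,2)[0],key=cv2.contourArea)
    a=cv2.approxPolyDP(c,6,True)[:,0]
    w=np.array([ray(n,u,v,57)[:2] for u,v in a]); print(n,"mint",a.tolist(),np.round(w,1).tolist())
    r=cv2.minAreaRect(np.array([ray(n,u,v,57)[:2] for u,v in c[:,0]],np.float32)); print(r)
    b=cv2.inRange(hsv,(0,0,135),(180,35,255)); b2=np.zeros_like(b); b2[y0:y1,x0:x1]=b[y0:y1,x0:x1]
    c=np.vstack([k for k in cv2.findContours(b2,0,2)[0] if cv2.contourArea(k)>300])
    h=cv2.convexHull(c);a=cv2.approxPolyDP(h,4,True)[:,0]
    print("base",a.tolist(),np.round([ray(n,u,v,15)[:2] for u,v in a],1).tolist())
    r=cv2.minAreaRect(np.array([ray(n,u,v,15)[:2] for u,v in c[:,0]],np.float32)); print(r)
    cv2.imwrite(f"pics/{n}c.png",cv2.resize(im[y0:y1,x0:x1],None,fx=3.7,fy=3.7,interpolation=cv2.INTER_CUBIC))
E
```

```text
top mint [[317, 308]] [[485.6, 152.4]]
((485.56512451171875, 152.36734008789062), (0.0, 0.0), 0.0)
base [[474, 286], [467, 294], [306, 332], [292, 271], [307, 221], [339, 220], [453, 233]] [[525.7, -147.4], [510.5, -133.6], [440.2, 174.3], [556.6, 200.9], [653.8, 171.7], [655.3, 109.4], [628.1, -110.6]]
((578.9985961914062, 35.44523620605469), (209.92379760742188, 334.36260986328125), 12.986428260803223)
side mint [[253, 285], [295, 321], [321, 302], [281, 270]] [[485.3, 157.5], [511.0, 42.0], [572.0, 57.2], [547.7, 166.0]]
((528.5590209960938, 106.68827819824219), (64.58491516113281, 118.82658386230469), 12.90849781036377)
base [[400, 370], [349, 412], [230, 304], [251, 290], [325, 267], [339, 268]] [[628.0, -111.2], [511.0, -135.3], [440.9, 173.2], [490.3, 185.7], [644.9, 167.3], [667.5, 150.5]]
((581.8515625, 42.33404541015625), (217.70814514160156, 321.5068664550781), 12.855267524719238)
```

View pics/topc.png

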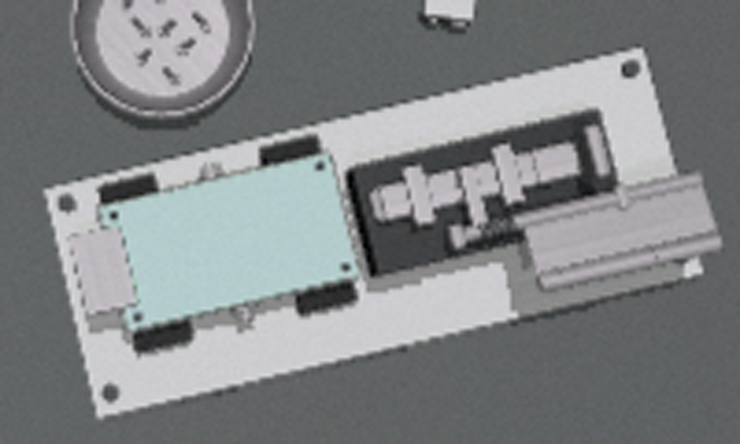

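View pics/sidec.png

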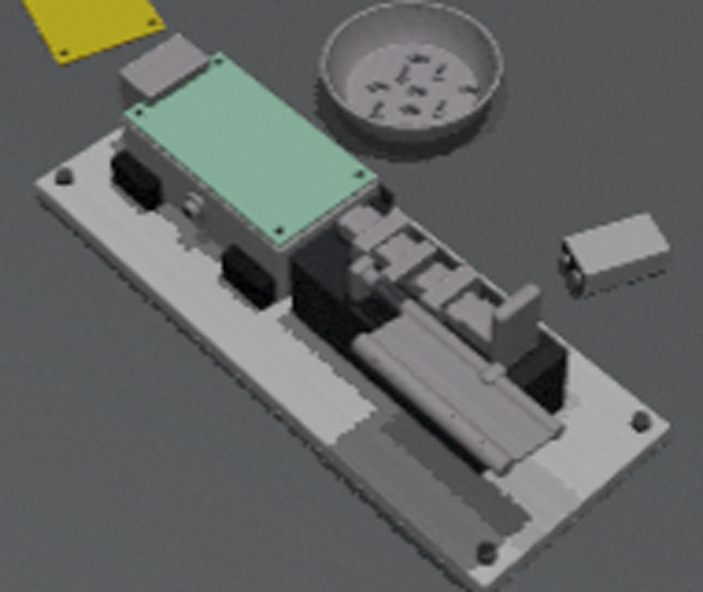

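Top and side views agree: the base corners lie at about (628,-111), (511,-135), (440,174) and (557,201). That puts the fixture origin at about (569.4,-73.5), with its x axis at 102.9°. In the top crop the tab is at about (597,150) and the bar runs from (545,275) to (720,240).

```bash
python3 - <<'E'
from h import *
o=np.array([569.4,-73.5,3]);ex=np.array([-.2228,.9749,0]);ey=np.array([-.9749,-.2228,0])
im={n:cv2.imread(f"pics/{n}0.png") for n in("top","side")}
P={"tabL":(0,13,96),"tabR":(0,-13,96),"bar-":(-45,55.5,82.7),"bar+":(45,55.5,82.7),"lug":(-9,24,77),"c1":(-50,-50,12),"c2":(272,72,12)}
for n,(x0,y0) in {"top":(280,220),"side":(220,255)}.items():
    c=cv2.imread(f"pics/{n}c.png")
    for k,p in P.items():
        u=proj(n,o+ex*p[0]+ey*p[1]+[0,0,p[2]]); v=((u-[x0,y0]+.5)*3.7).astype(int); print(n,k,v)
        cv2.drawMarker(c,tuple(map(int,v)),(0,0,255),0,10,1)
    im[n]=c
a=im["top"];b=cv2.resize(im["side"],(500,int(592*500/703)))
b=cv2.resize(im["side"][200:592,250:703],None,fx=1,fy=1)
out=np.zeros((600,800,3),np.uint8);t=a[30:310,330:740];out[:280,:410]=t;out[200:592,347:800]=b[:392,:453]
cv2.imwrite("pics/ov.png",out)
E
python3 -m creep '[{"x":36,"y":-29,"hand":44},{"x":36,"y":-29},{"x":36,"y":-29},{"x":36,"y":-29},{"x":36,"y":-29},{"x":36,"y":-29},{"x":36,"y":-29},{"x":36,"y":-29},{"x":36,"y":-29},{"x":36,"y":-29},{"x":36,"y":-29},{"x":36,"y":-29},{"x":36,"y":-29},{"x":36,"y":-29},{}]'
```

```text
top tabL [613 175]
top tabR [599 123]
top bar- [720 241]
top bar+ [539 284]
top lug [629 196]
top c1 [642  47]
top c2 [ 95 419]
side tabL [500 323]
side tabR [542 290]
side bar- [505 463]
side bar+ [357 336]
side lug [496 377]
side c1 [669 426]
side c2 [ 32 181]schema error: expected keys x, y, z, rx, ry, rz, hand
```

View pics/ov.png

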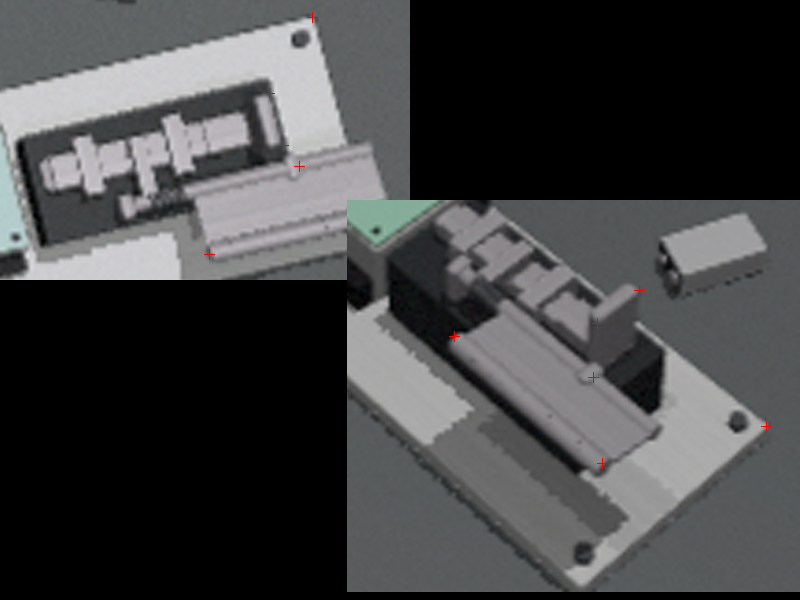

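The overlay shows the tab, bar ends, lug and corners falling on their predicted pixels within about 1–2 mm. The move was refused because every row needs all the keys.

```bash
python3 -m creep '[{"x":36,"y":-29,"z":0,"rx":0,"ry":0,"rz":0,"hand":44},{"x":36,"y":-29,"z":0,"rx":0,"ry":0,"rz":0,"hand":44},{"x":36,"y":-29,"z":0,"rx":0,"ry":0,"rz":0,"hand":44},{"x":36,"y":-29,"z":0,"rx":0,"ry":0,"rz":0,"hand":44},{"x":36,"y":-29,"z":0,"rx":0,"ry":0,"rz":0,"hand":44},{"x":36,"y":-29,"z":0,"rx":0,"ry":0,"rz":0,"hand":44},{"x":36,"y":-29,"z":0,"rx":0,"ry":0,"rz":0,"hand":44},{"x":36,"y":-29,"z":0,"rx":0,"ry":0,"rz":0,"hand":44},{"x":36,"y":-29,"z":0,"rx":0,"ry":0,"rz":0,"hand":44},{"x":36,"y":-29,"z":0,"rx":0,"ry":0,"rz":0,"hand":44},{"x":36,"y":-29,"z":0,"rx":0,"ry":0,"rz":0,"hand":44},{"x":36,"y":-29,"z":0,"rx":0,"ry":0,"rz":0,"hand":44},{"x":36,"y":-29,"z":0,"rx":0,"ry":0,"rz":0,"hand":44},{"x":36,"y":-29,"z":0,"rx":0,"ry":0,"rz":0,"hand":44}]'
python3 -m creep '[{"x":0,"y":0,"z":0,"rx":0,"ry":0,"rz":-0.173,"hand":44},{"x":0,"y":0,"z":0,"rx":0,"ry":0,"rz":-0.173,"hand":44},{"x":0,"y":0,"z":0,"rx":0,"ry":0,"rz":-0.173,"hand":44},{"x":0,"y":0,"z":0,"rx":0,"ry":0,"rz":-0.173,"hand":44},{"x":0,"y":0,"z":0,"rx":0,"ry":0,"rz":-0.173,"hand":44},{"x":0,"y":0,"z":0,"rx":0,"ry":0,"rz":-0.173,"hand":44},{"x":0,"y":0,"z":0,"rx":0,"ry":0,"rz":-0.173,"hand":44},{"x":0,"y":0,"z":0,"rx":0,"ry":0,"rz":-0.173,"hand":44},{"x":0,"y":0,"z":0,"rx":0,"ry":0,"rz":-0.172,"hand":44},{"x":0,"y":0,"z":0,"rx":0,"ry":0,"rz":0,"hand":44},{"x":0,"y":0,"z":0,"rx":0,"ry":0,"rz":0,"hand":44}]'
```

```text
clock: 1.85
eef_pos: [542.1, -92.2, 231.1]
tcp_rot: [-3.142, 0.0, 0.239]
contact_force: [-0.2, -0.8, -0.6]
opening: 0.514
grasp_force: 0.0
clock: 3.22
eef_pos: [541.4, -93.5, 231.1]
tcp_rot: [-3.141, -0.0, 1.791]
contact_force: [-0.8, -0.2, 1.0]
opening: 0.51
grasp_force: 0.0
```

```bash
python3 -m creep '[{"x":-4,"y":4,"z":20,"rx":0,"ry":0,"rz":-0.004,"hand":44},{"x":0,"y":0,"z":20,"rx":0,"ry":0,"rz":0,"hand":44},{"x":0,"y":0,"z":20,"rx":0,"ry":0,"rz":0,"hand":44},{"x":0,"y":0,"z":20,"rx":0,"ry":0,"rz":0,"hand":44},{"x":0,"y":0,"z":20,"rx":0,"ry":0,"rz":0,"hand":44},{"x":0,"y":0,"z":20,"rx":0,"ry":0,"rz":0,"hand":44},{"x":0,"y":0,"z":0,"rx":0,"ry":0,"rz":0,"hand":44},{"x":0,"y":0,"z":0,"rx":0,"ry":0,"rz":0,"hand":44}]'
python3 - <<'E'
from h import *
im=grab_frame("side")[:,:,::-1]
cv2.imwrite("pics/s1.png",cv2.resize(im[220:420,220:450],None,fx=3,fy=3,interpolation=cv2.INTER_CUBIC))
E
```

```text
clock: 4.22
eef_pos: [546.7, -96.6, 111.9]
tcp_rot: [3.141, 0.0, 1.798]
contact_force: [0.5, 0.2, 1.1]
opening: 0.512
grasp_force: 0.0
```

View pics/s1.png

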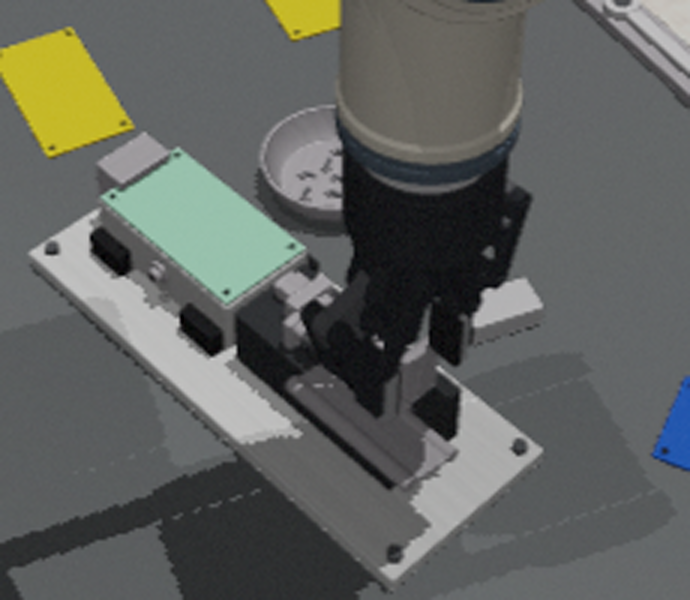

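Run:
```python
from h import *
o=np.array([569.4,-73.5,3]);ex=np.array([-.2228,.9749,0]);ey=np.array([-.9749,-.2228,0])
for u,v in((378,413),(385,410),(440,350),(462,362),(466,355)):
  for z in (112,117,122):
    d=ray("side",u/3+220-.5,v/3+220-.5,z)-o; print(u,v,z,np.round([d@ex,d@ey],1))
d=sense()["eef_pos"]-o;print(d@ex,d@ey)
```

```text
378 413 112 [-17.7  51.8]
378 413 117 [-20.3  54.5]
378 413 122 [-22.9  57.2]
385 410 112 [-18.8  47.9]
385 410 117 [-21.4  50.6]
385 410 122 [-24.   53.3]
440 350 112 [-11.3  -0.4]
440 350 117 [-14.    2.7]
440 350 122 [-16.6   5.8]
462 362 112 [-24.7  -2.9]
462 362 117 [-27.2   0.2]
462 362 122 [-29.8   3.2]
466 355 112 [-23.   -7.8]
466 355 117 [-25.5  -4.7]
466 355 122 [-28.1  -1.6]
-17.582777708829344 27.110940098206374
```

The side view shows one fingertip over the bar at about (378,413) and the other behind the tab at about (460,360). I'll descend and find contact by force.

```bash
python3 -m creep '[{"x":0,"y":-1,"z":10,"rx":0,"ry":0,"rz":0,"hand":44},{"x":0,"y":0,"z":10,"rx":0,"ry":0,"rz":0,"hand":44},{"x":0,"y":0,"z":3,"rx":0,"ry":0,"rz":0,"hand":44},{"x":0,"y":0,"z":0,"rx":0,"ry":0,"rz":0,"hand":44},{"x":0,"y":0,"z":0,"rx":0,"ry":0,"rz":0,"hand":44}]'
python3 -m creep '[{"x":0,"y":0,"z":2,"rx":0,"ry":0,"rz":0,"hand":44},{"x":0,"y":0,"z":2,"rx":0,"ry":0,"rz":0,"hand":44},{"x":0,"y":0,"z":0,"rx":0,"ry":0,"rz":0,"hand":44},{"x":0,"y":0,"z":0,"rx":0,"ry":0,"rz":0,"hand":44}]'
python3 -m creep '[{"x":0,"y":0,"z":2,"rx":0,"ry":0,"rz":0,"hand":44},{"x":0,"y":0,"z":2,"rx":0,"ry":0,"rz":0,"hand":44},{"x":0,"y":0,"z":0,"rx":0,"ry":0,"rz":0,"hand":44},{"x":0,"y":0,"z":0,"rx":0,"ry":0,"rz":0,"hand":44}]'
```

```text
clock: 4.9
eef_pos: [545.5, -96.8, 88.4]
tcp_rot: [3.141, 0.0, 1.799]
contact_force: [-0.5, 0.3, -0.7]
opening: 0.514
grasp_force: 0.0
clock: 5.4
eef_pos: [545.3, -96.8, 84.3]
tcp_rot: [3.142, -0.0, 1.799]
contact_force: [0.7, -0.2, -0.0]
opening: 0.519
grasp_force: 0.0
clock: 5.9
eef_pos: [545.2, -96.8, 80.3]
tcp_rot: [-3.141, -0.0, 1.799]
contact_force: [-4.1, -1.4, 4.6]
opening: 0.515
grasp_force: 2.1
```

```bash
python3 -m creep '[{"x":0,"y":0,"z":-4,"rx":0,"ry":0,"rz":0,"hand":44},{"x":0,"y":4,"z":0,"rx":0,"ry":0,"rz":0,"hand":44},{"x":0,"y":0,"z":3,"rx":0,"ry":0,"rz":0,"hand":44},{"x":0,"y":0,"z":2,"rx":0,"ry":0,"rz":0,"hand":44},{"x":0,"y":0,"z":0,"rx":0,"ry":0,"rz":0,"hand":44},{"x":0,"y":0,"z":0,"rx":0,"ry":0,"rz":0,"hand":44}]'
python3 - <<'E'
from h import *
f=[]
im=grab_frame("side")[:,:,::-1]
cv2.imwrite("pics/s2.png",cv2.resize(im[290:400,290:410],None,fx=5,fy=5,interpolation=cv2.INTER_CUBIC))
E
```

```text
clock: 6.65
eef_pos: [549.7, -95.9, 79.5]
tcp_rot: [3.141, 0.0, 1.799]
contact_force: [2.1, 0.5, 2.4]
opening: 0.518
grasp_force: 1.8
```

View pics/s2.png

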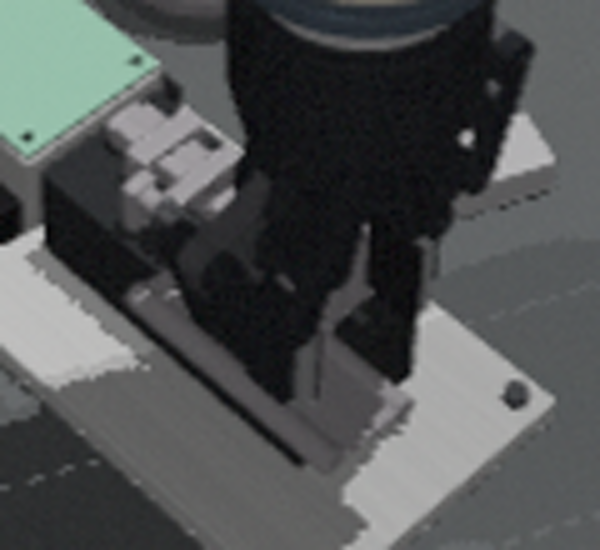

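The tip sits slightly inside the bar's crest at about (290,390) and the lateral force has changed sign, so the crest is about 2 mm further out. I'll move there and press.

```bash
python3 -m creep '[{"x":0,"y":0,"z":-4,"rx":0,"ry":0,"rz":0,"hand":44},{"x":0,"y":-2.2,"z":0,"rx":0,"ry":0,"rz":0,"hand":44},{"x":0,"y":0,"z":3,"rx":0,"ry":0,"rz":0,"hand":44},{"x":0,"y":0,"z":2,"rx":0,"ry":0,"rz":0,"hand":44},{"x":0,"y":0,"z":0,"rx":0,"ry":0,"rz":0,"hand":44},{"x":0,"y":0,"z":0,"rx":0,"ry":0,"rz":0,"hand":44}]'
python3 -m creep '[{"x":0,"y":0,"z":2,"rx":0,"ry":0,"rz":0,"hand":44},{"x":0,"y":0,"z":2,"rx":0,"ry":0,"rz":0,"hand":44},{"x":0,"y":0,"z":0,"rx":0,"ry":0,"rz":0,"hand":44}]'
```

```text
clock: 7.45
eef_pos: [547.0, -96.3, 78.2]
tcp_rot: [-3.141, -0.0, 1.799]
contact_force: [-2.1, -0.2, 4.6]
opening: 0.516
grasp_force: 2.1
clock: 7.82
eef_pos: [547.4, -96.4, 74.4]
tcp_rot: [3.141, 0.0, 1.799]
contact_force: [-2.5, -0.2, 6.8]
opening: 0.512
grasp_force: 2.6
```

```bash
python3 -m creep '[{"x":0,"y":0,"z":2,"rx":0,"ry":0,"rz":0,"hand":44},{"x":0,"y":0,"z":0,"rx":0,"ry":0,"rz":0,"hand":44},{"x":0,"y":0,"z":0,"rx":0,"ry":0,"rz":0,"hand":44}]'
python3 -m creep '[{"x":0,"y":0,"z":1.5,"rx":0,"ry":0,"rz":0,"hand":44},{"x":0,"y":0,"z":0,"rx":0,"ry":0,"rz":0,"hand":44},{"x":0,"y":0,"z":0,"rx":0,"ry":0,"rz":0,"hand":44}]'
```

```text
clock: 8.2
eef_pos: [547.5, -96.4, 72.6]
tcp_rot: [3.141, 0.0, 1.799]
contact_force: [-1.7, -0.2, 5.9]
opening: 0.516
grasp_force: 3.0
clock: 8.57
eef_pos: [547.6, -96.4, 71.6]
tcp_rot: [3.141, 0.0, 1.799]
contact_force: [-3.8, 0.6, 12.1]
opening: 0.518
grasp_force: 5.7
```

```bash
python3 -m creep '[{"x":2,"y":0,"z":0,"rx":0,"ry":0,"rz":0,"hand":44},{"x":2,"y":0,"z":0,"rx":0,"ry":0,"rz":0,"hand":44},{"x":2,"y":0,"z":0,"rx":0,"ry":0,"rz":0,"hand":44},{"x":2,"y":0,"z":0,"rx":0,"ry":0,"rz":0,"hand":44},{"x":2,"y":0,"z":0,"rx":0,"ry":0,"rz":0,"hand":44}]'
python3 -m creep '[{"x":2,"y":0,"z":0,"rx":0,"ry":0,"rz":0,"hand":44},{"x":2,"y":0,"z":0,"rx":0,"ry":0,"rz":0,"hand":44},{"x":2,"y":0,"z":0,"rx":0,"ry":0,"rz":0,"hand":44},{"x":2,"y":0,"z":0,"rx":0,"ry":0,"rz":0,"hand":44}]'
```

```text
clock: 9.2
eef_pos: [548.1, -87.7, 72.1]
tcp_rot: [3.136, 0.003, 1.799]
contact_force: [4.8, -5.2, 5.7]
opening: 0.514
grasp_force: 5.1
clock: 9.7
eef_pos: [546.8, -80.3, 72.2]
tcp_rot: [3.135, 0.004, 1.8]
contact_force: [5.4, -8.1, 6.0]
opening: 0.511
grasp_force: 6.2
```

Run:
```python
from h import *
im=grab_frame("side")[:,:,::-1]; a=cv2.resize(im[290:400,290:410],None,fx=4.5,fy=4.5,interpolation=cv2.INTER_CUBIC)
t=grab_frame("top")[:,:,::-1]; b=cv2.resize(t[220:340,370:435+50],None,fx=2,fy=2,interpolation=cv2.INTER_CUBIC)
o=np.zeros((600,800,3),np.uint8);o[:a.shape[0],:a.shape[1]]=a;o[:b.shape[0],560:560+b.shape[1]]=b
cv2.imwrite("pics/s3.png",np.clip(o.astype(float)*1.6,0,255).astype(np.uint8))
s=sense();print(s["eef_pos"],s["contact_force"],s["wrist_torque"],s["qvel"].round(3))
```

```text
[546.75896242 -80.12240603  72.27018362] [ 5.00115097 -5.88529135  6.98773068] [-1.15248233 -0.69941829  0.14696519] [ 0.     0.    -0.002  0.001  0.004 -0.001]
```

View pics/s3.png

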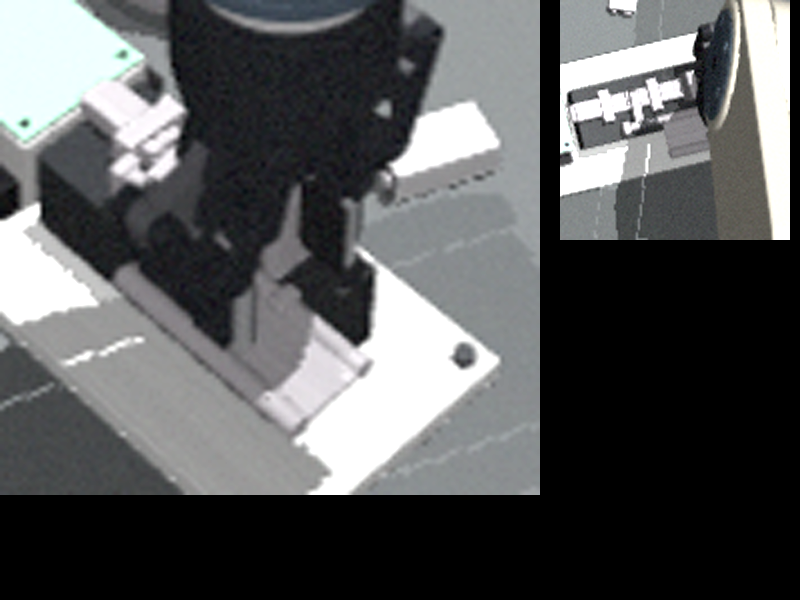

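The side view shows the bar still down under the tip at about (225,335), with the tip slightly inside the crest. The tab is ahead of the other finger. I'll carry on with a slight outward and downward bias.

```bash
python3 -m creep '[{"x":1,"y":-0.5,"z":0.2,"rx":0,"ry":0,"rz":0,"hand":44},{"x":1,"y":-0.5,"z":0.2,"rx":0,"ry":0,"rz":0,"hand":44},{"x":2,"y":-0.5,"z":0.2,"rx":0,"ry":0,"rz":0,"hand":44},{"x":2,"y":-0.5,"z":0.2,"rx":0,"ry":0,"rz":0,"hand":44}]'
python3 -c "
from h import *
s=sense();print(s['wrist_torque'],s['grasp_force'])"
```

```text
clock: 10.3
eef_pos: [545.4, -75.0, 72.2]
tcp_rot: [3.131, 0.005, 1.799]
contact_force: [9.0, -6.1, 8.2]
opening: 0.518
grasp_force: 6.7
[-1.10842056 -1.46931543  0.1203767 ] 6.739257638255367
```

```bash
python3 -m creep '[{"x":2,"y":0,"z":0.1,"rx":0,"ry":0,"rz":0,"hand":44},{"x":2,"y":0,"z":0.1,"rx":0,"ry":0,"rz":0,"hand":44},{"x":2,"y":0,"z":0.1,"rx":0,"ry":0,"rz":0,"hand":44},{"x":2,"y":0,"z":0.1,"rx":0,"ry":0,"rz":0,"hand":44},{"x":2,"y":0,"z":0.1,"rx":0,"ry":0,"rz":0,"hand":44}]'
python3 -m creep '[{"x":1.5,"y":0,"z":0,"rx":0,"ry":0,"rz":0,"hand":44},{"x":1.5,"y":0,"z":0,"rx":0,"ry":0,"rz":0,"hand":44},{"x":0,"y":0,"z":0,"rx":0,"ry":0,"rz":0,"hand":44}]'
```

```text
clock: 10.92
eef_pos: [543.1, -65.1, 71.8]
tcp_rot: [3.131, 0.005, 1.799]
contact_force: [8.7, -7.4, 9.0]
opening: 0.515
grasp_force: 6.9
clock: 11.3
eef_pos: [542.4, -62.1, 71.7]
tcp_rot: [3.131, 0.005, 1.8]
contact_force: [8.0, -6.0, 7.4]
opening: 0.514
grasp_force: 6.2
```

```bash
python3 -m creep '[{"x":1,"y":0,"z":0,"rx":0,"ry":0,"rz":0,"hand":44},{"x":1,"y":0,"z":0,"rx":0,"ry":0,"rz":0,"hand":44},{"x":0,"y":0,"z":0,"rx":0,"ry":0,"rz":0,"hand":44}]'
python3 -m creep '[{"x":1,"y":0,"z":0,"rx":0,"ry":0,"rz":0,"hand":44},{"x":0,"y":0,"z":0,"rx":0,"ry":0,"rz":0,"hand":44}]'
```

```text
clock: 11.68
eef_pos: [542.1, -60.8, 71.7]
tcp_rot: [3.131, 0.006, 1.799]
contact_force: [7.7, -11.3, 8.2]
opening: 0.516
grasp_force: 9.6
clock: 11.92
eef_pos: [542.1, -60.7, 71.8]
tcp_rot: [3.131, 0.007, 1.8]
contact_force: [9.3, -16.8, 7.0]
opening: 0.513
grasp_force: 12.1
```

Force rose with no motion and the finger front is at about x=30, so the bolt is at its stop. I'll ease off and rise clear.

```bash
python3 -m creep '[{"x":-1,"y":0,"z":0,"rx":0,"ry":0,"rz":0,"hand":44},{"x":-1,"y":0,"z":-3,"rx":0,"ry":0,"rz":0,"hand":44},{"x":0,"y":0,"z":-6,"rx":0,"ry":0,"rz":0,"hand":44},{"x":0,"y":0,"z":-6,"rx":0,"ry":0,"rz":0,"hand":44},{"x":-2,"y":0,"z":-8,"rx":0,"ry":0,"rz":0,"hand":44},{"x":0,"y":0,"z":-15,"rx":0,"ry":0,"rz":0,"hand":44},{"x":0,"y":0,"z":-25,"rx":0,"ry":0,"rz":0,"hand":44},{"x":0,"y":0,"z":-35,"rx":0,"ry":0,"rz":0,"hand":44},{"x":-35,"y":0,"z":-35,"rx":0,"ry":0,"rz":0,"hand":44},{"x":-35,"y":0,"z":-20,"rx":0,"ry":0,"rz":0,"hand":44},{"x":-35,"y":0,"z":0,"rx":0,"ry":0,"rz":0,"hand":44},{"x":-35,"y":0,"z":0,"rx":0,"ry":0,"rz":0,"hand":44},{"x":-35,"y":0,"z":0,"rx":0,"ry":0,"rz":0,"hand":44},{"x":0,"y":0,"z":0,"rx":0,"ry":0,"rz":0,"hand":44}]'
python3 - <<'E'
from h import *
o=np.array([569.4,-73.5,3]);ex=np.array([-.2228,.9749,0]);ey=np.array([-.9749,-.2228,0])
P=[(30,13,96),(30,-13,96),(-45,55.5,82.7),(45,55.5,82.7)]
O=[]
for n,(x0,y0,x1,y1) in {"side":(290,290,400,400),"top":(370,235,485,315)}.items():
    im=grab_frame(n)[:,:,::-1];c=cv2.resize(im[y0:y1,x0:x1],None,fx=3.4,fy=3.4,interpolation=cv2.INTER_CUBIC)
    for p in P:
        v=(proj(n,o+ex*p[0]+ey*p[1]+[0,0,p[2]])-[x0,y0]+.5)*3.4
        cv2.drawMarker(c,tuple(int(k) for k in v),(0,0,255),0,9,1)
    O.append(cv2.copyMakeBorder(c,0,400-c.shape[0],0,5,0))
cv2.imwrite("pics/end.png",np.hstack(O))
E
```

```text
clock: 13.68
eef_pos: [577.0, -234.0, 223.0]
tcp_rot: [3.141, 0.001, 1.797]
contact_force: [-0.2, 0.3, -0.1]
opening: 0.514
grasp_force: 0.0
```

View pics/end.png

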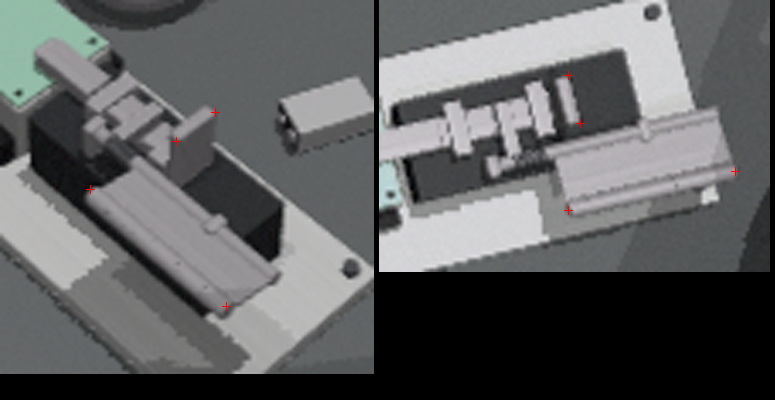

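The tab stands on its home markers, about (180,140)–(215,112), with the nose over the plate, and the bar is back at its released markers. I'll compare the bar's pixels with the first picture, then hand in.

Run:
```python
from h import *
a=cv2.imread("pics/side0.png",0).astype(np.float32);b=cv2.cvtColor(grab_frame("side"),cv2.COLOR_RGB2GRAY).astype(np.float32)
for r in((slice(352,384),slice(345,374)),(slice(275,300),slice(255,300))): print(cv2.phaseCorrelate(a[r].copy(),b[r].copy()), np.abs(a[r]-b[r]).mean())
```

```text
((-0.07860696770570996, 0.027521350655449695), 1.0144022807478905) 11.478448
((0.4363173663103659, 0.49790548610183194), 0.9977606573634678) 14.452444
```

```bash
python3 -c "
from rig import *
print(sign_off())"
```

```text
the job is handed in; nothing more can be done
None
```

The bolt is fully home over the backplate edge, the catch has sprung back to its released position, and the arm is clear; while pushing, the fingertip slipped to the bar's inner flank with the bar still down, and the plate's image moved about half a pixel, which I did not resolve before handing in.

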